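# Stow the sanding block and the spring clamp under the tool box's divider flap

## Robot

A 6-joint arm with a two-finger parallel gripper is mounted at the origin on the work surface; the furniture and walls round the work are solid. World frame = base frame: x ahead of the robot, y to its left, z up, the work surface at z = 0. Lengths are in mm, angles in rad, forces in N, time in s.
With the tool pointing down it reaches from about 275 to 825 mm from the base axis. Payload 4.9 kg.
Tool frame: the origin (TCP) lies at the very end of the fingers, on their centre line; the grasp point (between the pads) lies 19 mm behind it; z points along the fingers, y is the line along which they close (so a half turn about z gives the same grasp; the last joint's range is limited). The gripper opens to 85 mm and grips with 20 to 120 N. Pads are 22 mm wide; open, the fingers measure 114 mm over their backs; the gripper's body (76 mm by 85 mm) begins 54 mm behind the grasp point. The pads swing forward as they close: fully open they stand 13 mm farther back than shut.
Start: joints at [-1.265, 0.326, -0.193, 1.052, 0, 1.437], TCP at [234.181, -497.672, 231.281] pointing down, gripper open.
Joint ranges: [-2.65, 2.65], [-0.97, 1.79], [-1.3, 1.35], [-1.93, 2.1], [-1.47, 1.37], [-3.14, 3.14]. Speed limits (rad/s): [2.57, 2.57, 3.14, 3.14, 3.14, 3.14].

## Interface

Orientations are given as [roll, pitch, yaw] about the fixed x, y, z axes, in that order (R = Rz(yaw) Ry(pitch) Rx(roll)).
In Python, from bench import bot gives the robot as it stands. Calls block until the motion is done:
- bot.move_ptp(position, orientation): joint-space move of the TCP to a pose.
- bot.movel(position, rot=None, max_speed=150, threshold=None): straight line of the TCP; rot=None keeps the orientation; max_speed is the mean speed in mm/s. With threshold (N) it stops when the force on the tool has changed by that much, and returns True; else False.
- bot.move_j(angles): joint-space move.
- bot.grip(opening, effort=None): opening from 0.0 (shut) to 1.0 (fully open); effort is the grip in N (None keeps the last); returns when the fingers have stopped.
- bot.dwell(seconds).
- bot.solve_ik(position, orientation): joint angles nearest the present ones, or None.
- bot.get_state(): the state.
- bot.capture(name): name is "scene" or "side" or "wrist"; returns the picture (384x512x3 uint8, blue, green, red); there is no depth.
- bot.camera_model(name): a dict with "K" (3x3 intrinsics, pixels), "position" and "rotation" of the camera in the world. Camera axes: x right, y up, looking along -z (the intrinsics and any distortion apply to the point x, -y, -z); pixel columns grow to the right and rows downward; lengths in mm; the calibration is good to about 2 mm. A picture is of the moment at which its call begins: read the wrist's pose just before it. camera_model takes no time and is no camera call; for the wrist camera it gives the pose at the moment of the call.
A pose or a line that the arm cannot do raises bot.IKError and nothing moves.
- bot.sign_off(): hands the job in; it is judged then, once.
The state is a dict: "t": time; "qpos": joint angles; "joint_velocities": joint speeds; "effort": joint torques, N m; "tcp_pos": TCP position; "orientation": TCP orientation; "contact_force": force on the tool from outside, world axes, zero at the start; "wrist_torque": the same for the moment, N m; "opening": opening from 0.0 (shut) to 1.0 (fully open); "gripper_force": force on a finger pad.
Only numpy, scipy, OpenCV 4.12 (cv2) and the standard library are available. Lean on these libraries where they do the work, as an engineer would, in place of code of your own. Each camera call takes 0.05 s, during which the arm holds its last target. There are 200 camera calls.

## Task

Lift the divider flap of the wooden tool box (the flap with the barrel-shaped pull), lay the sanding block flat in the wide pocket of the lower tier and the spring clamp flat in the narrow pocket, then shut the flap and press it down until its catch has snapped in and it lies fully closed. Leave the wooden offcut in its rack and the wax tin and tape measure where they are.

Things in the scene. Friction and masses are not known exactly. Their poses are not given: they have to be found in the camera images.
- tool_box: fixed plywood box, 152 mm deep (x), 226 mm wide (y); origin: centre of its underside, on the table; front (-x) roughly to the robot. Front and back walls 40 mm high, side walls 50 mm, all 6 mm thick. A flap covers the lower tier: floor 5 mm thick, 140 mm deep inside, split by a low wall (top at 32 mm) into a wide pocket (+y side) and a narrow one (-y side)
- wide_pocket (a point): centre of the floor of the wide pocket (140 mm along x, 118 mm along y, 35 mm deep below the shut flap); axes as the box
- narrow_pocket (a point): centre of the floor of the narrow pocket (140 mm along x, 90 mm along y, 35 mm deep below the shut flap); axes as the box
- flap (a joint): angle of the flap, rad: 0 shut and caught (start), grows as the front edge rises, stop 1.85, leaning back. Panel 149 mm from hinge to front edge, 210 wide, 6 thick, 0.18 kg. Damped: sinks shut if left short of upright, stays if past 1.7. A spring catch at the front edge: about 10 N at the pull frees it; on shutting, the flap rests on it at 0.09 until pressed (12 N at the front edge) to snap to 0
- flap_hinge (a point): middle of the flap's hinge line, on top of the box's back wall, 73 mm behind the box's centre and 40 mm above the table; the hinge runs along the box's y; axes as the box
- flap_grip (a point): centre of the black barrel pull, a short cylinder 22 mm in diameter and 24 mm long, lying parallel to the hinge, on a short 8 mm thick stem at the middle of the flap's front edge; moves with the flap. It lies 171 mm in front of the hinge line and 19 mm above it when shut, and stands 22 mm clear in front of the front wall
- flap_press (a point): point on the flap's upper face on the midline, 24 mm back from its front edge: a place to press; moves with the flap (125 mm in front of the hinge line, 6 mm above it when shut)
- rack: fixed wooden rack, 127 x 242 x 218 mm high, front (-x) to the robot; origin: underside, mid-footprint. Shelf slopes up away at 35 degrees, 55 mm high above the origin; two bays centred at y = +-59 mm, 112 mm wide between 8 mm battens, 16 mm lip at the low end. A roof board (underside 208 mm high, from x = -28 mm back) leaves no room for a vertical gripper; tape roll and pencil lie on it
- sanding_block: cork sanding block, brown sandpaper side, 62 x 100 x 29 mm (x, y, z), 0.09 kg; origin: centre of its underside, z out of its top. Starts in either bay of the rack on the slope, its y up the slope, z tilted 35 degrees toward the rack's front
- spring_clamp: black spring clamp flat on the table in front of the rack, 71 x 119 x 19 mm, 0.06 kg; origin: underside, near the pivot, z up. Jaws point to -y (30 mm wide over y = -55 to 0 mm), handles spread to +y (71 mm wide at y = +59 mm); grasp across x at the jaws, just on the -y side of the origin
- offcut: dark wooden offcut, 100 x 32 x 20 mm, loose in the other bay of the rack; origin at the centre of its underside; to be left there
- wax_tin: round paste wax tin, 74 mm in diameter, 40 mm high, on the table; origin at the centre of its underside; to be left alone
- tape_measure: tape measure standing on the table, 35 x 90 x 63 mm; origin at the centre of its underside; to be left alone

How it is judged:
By the outcome, as a careful person would: the job done as asked, in the order asked, and still so for the second after the job is handed in, with the robot touching nothing.
It also fails if it takes over 72 s, if anything falls off the work surface, if the arm or the gripper's body presses on something with over 40 N, if the wrist force passes 120 N, or if a joint passes its speed limit or range.

## Working session

There is one attempt and no reset: what is moved stays moved. The work goes in short steps, each a Python script; the robot and the scene stay as the last script left them, time stands still between calls to the robot, and variables do not carry over. Pictures are saved under pics/ and viewed, at most 11 in all, crops included, and the job is handed in when it is done.

```bash
ls; mkdir -p pics
python3 - <<'E'
from bench import bot
import cv2, numpy as np
for n in ["scene","side"]:
    im=bot.capture(n); cv2.imwrite(f"pics/{n}0.png",im)
    m=bot.camera_model(n); print(n,{k:np.round(v,3).tolist() if not isinstance(v,str) else v for k,v in m.items()})
print(bot.get_state()["t"])
E
```

```text
bench.py
pics
scene {'K': [[363.602, 0.0, 250.383], [0.0, 363.602, 193.069], [0.0, 0.0, 1.0]], 'position': [167.762, 782.594, 474.644], 'rotation': [1.094, -0.02, -2.694]}
side {'K': [[459.517, 0.0, 249.191], [0.0, 459.517, 191.902], [0.0, 0.0, 1.0]], 'position': [236.076, 1065.047, 482.927], 'rotation': [1.182, -0.009, -2.861]}
0.1
```

View pics/scene0.png

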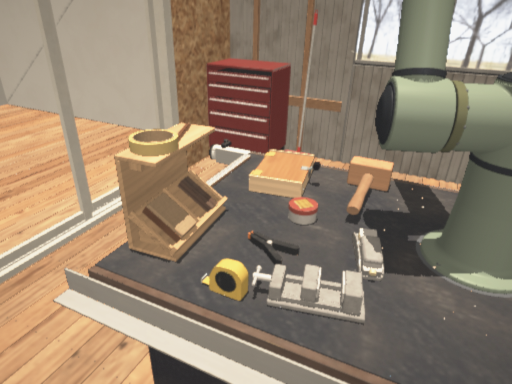

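View pics/side0.png

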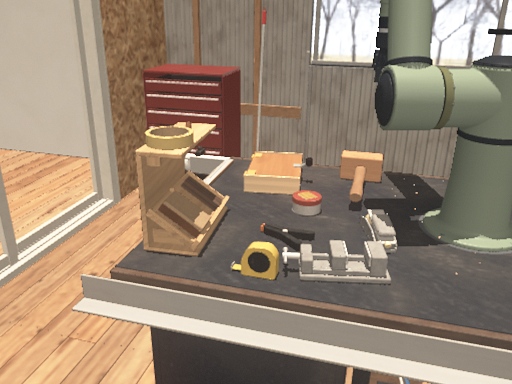

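The views show the rack (left, ~x 120–225), box (~285,170), wax tin (303,210), clamp (270,243) and tape measure (228,278). Next come coarse ray casts and an enlarged crop.

```bash
cat > h.py <<'E'
import numpy as np, cv2
from scipy.spatial.transform import Rotation as Rn
from bench import bot
def cam(n):
    m=bot.camera_model(n); r=np.array(m["rotation"],float)
    R=r if r.shape==(3,3) else Rn.from_euler("xyz",r).as_matrix()
    return np.array(m["K"],float),np.array(m["position"],float),R
def ray(c,uv):
    K,p,R=c; d=np.linalg.solve(K,[uv[0],uv[1],1.]); d=R@(d*[1,-1,-1]); return p,d/np.linalg.norm(d)
def onplane(c,uv,z):
    p,d=ray(c,uv); return p+d*(z-p[2])/d[2]
def proj(c,X):
    K,p,R=c; q=(np.atleast_2d(X)-p)@R*[1,-1,-1]; q=q@K.T; return q[:,:2]/q[:,2:]
def tri(c1,u1,c2,u2):
    p,d=ray(c1,u1); q,e=ray(c2,u2); A=np.c_[d,-e]; s=np.linalg.lstsq(A,q-p,rcond=None)[0]
    a,b=p+s[0]*d,q+s[1]*e; return (a+b)/2,np.linalg.norm(a-b)
E
python3 - <<'E'
from h import *
c=cam("scene")
for n,uv,z in [("box",(268,152),50),("box",(315,155),50),("box",(300,190),0),("box",(250,190),0),("pull",(317,166),55),("clamp",(268,243),10),("tin",(303,204),40),("tape",(230,296),0),("rack",(168,255),0),("rack",(128,243),0),("rack",(227,205),0)]:
    print(n,onplane(c,uv,z).round())
print(*tri(c,(317,166),cam("side"),(309,161)))
# wrist camera offset
w=cam("wrist"); s=bot.get_state(); Rt=Rn.from_euler("xyz",s["orientation"]).as_matrix()
print(Rt.T@(w[1]-s["tcp_pos"]), (Rt.T@w[2]).round(3).tolist(), s["orientation"], w[0].tolist())
im=cv2.imread("pics/scene0.png"); a=cv2.resize(im[110:310,90:340],None,fx=3,fy=3,interpolation=cv2.INTER_CUBIC); cv2.imwrite("pics/crop1.png",a)
E
```

```text
box [ 593. -254.   50.]
box [ 448. -302.   50.]
box [ 438. -136.    0.]
box [567. -68.   0.]
pull [ 413. -205.   55.]
clamp [411. 165.  10.]
tin [384.  11.  40.]
tape [412. 338.  -0.]
rack [588. 290.   0.]
rack [694. 295.   0.]
rack [583.  41.   0.]
[ 413.87873583 -199.02740262   60.1464751 ] 6.330128489875875
[  65.82468255   -0.56800942 -142.52670937] [[-0.001, 0.966, 0.259], [1.0, 0.001, -0.001], [-0.001, 0.259, -0.966]] [-3.14010588e+00 -2.17676708e-04  4.39746311e-01] [[295.9724046327006, 0.0, 255.0036759763456], [0.0, 295.9724046327006, 191.74867172366305], [0.0, 0.0, 1.0]]
```

View pics/crop1.png

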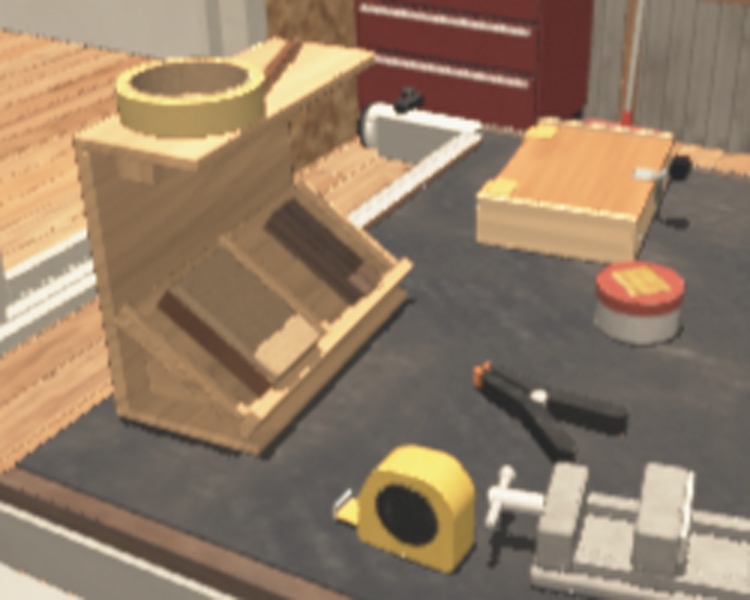

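Enlarged crop: the sanding block (cork and brown) lies in the near (+y) bay. The dark offcut is in the far bay. The clamp's orange jaw tips point away from the robot (to the rack), and the pull is at crop (680,167). Now a wrist view above the box.

Run:
```python
from h import *
D=[np.pi,0,0.4+np.pi]
for p,o in [((470,-150,300),D),((414,-200,45),D),((616,-110,190),D),((411,165,150),[np.pi,0,np.pi]),((411,165,5),[np.pi,0,np.pi])]:
    q=bot.solve_ik(p,o); print(p,None if q is None else np.round(q,2))
bot.move_ptp([470,-150,300],D)
c=cam("wrist"); im=bot.capture("wrist"); cv2.imwrite("pics/w1.png",im)
np.savez("w1.npz",K=c[0],p=c[1],R=c[2]); print(bot.get_state()["t"],bot.get_state()["qpos"])
```

```text
(470, -150, 300) [-0.46  0.18 -0.21  1.18  0.   -0.86]
(414, -200, 45) [-0.61  0.39 -0.66  0.52  0.   -1.01]
(616, -110, 190) [-0.29  0.49 -0.04  1.03  0.   -0.69]
(411, 165, 150) [ 0.21  0.21 -0.58  0.78  0.    0.21]
(411, 165, 5) [ 0.21  0.44 -0.74  0.39  0.    0.21]
2.125 [-4.59555395e-01  1.82219070e-01 -2.07798026e-01  1.18098445e+00
 -1.43216000e-04 -8.58435282e-01]
```

View pics/w1.png

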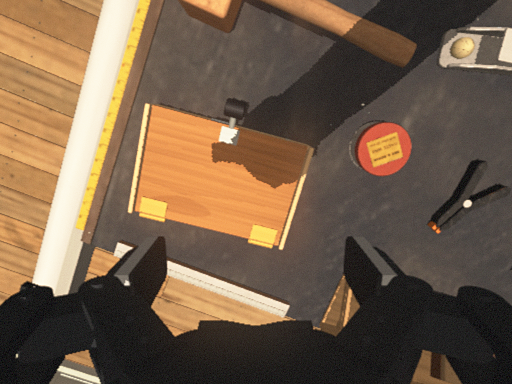

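Wrist view: the box's side-wall tops run (148,104)-(131,212) and (312,150)-(283,248), the pull is at (236,109), the tin at (383,149), and the clamp pivot at (467,203) with its jaw tips at (435,228). Next I fit these by mask.

Run:
```python
from h import *
d=np.load("w1.npz"); c=(d["K"],d["p"],d["R"]); im=cv2.imread("pics/w1.png")
hsv=cv2.cvtColor(im,cv2.COLOR_BGR2HSV)
m=((hsv[...,1]>70)&(hsv[...,0]<28)&(hsv[...,2]>45)).astype(np.uint8)
roi=np.zeros_like(m); roi[96:256,122:322]=1; m*=roi
m=cv2.morphologyEx(m,cv2.MORPH_OPEN,np.ones((3,3)))
cs,_=cv2.findContours(m,cv2.RETR_EXTERNAL,cv2.CHAIN_APPROX_NONE); k=max(cs,key=cv2.contourArea)
print("area",cv2.contourArea(k))
h=cv2.convexHull(k); W=np.array([onplane(c,p,50)[:2] for p in h[:,0].astype(float)],np.float32)
r=cv2.minAreaRect(W); print("hull rect z50",r)
q=cv2.approxPolyDP(h,6,True)[:,0]; print([(p.tolist(),onplane(c,p,50).round(1).tolist()) for p in q])
dk=((im.max(2)<45)*1).astype(np.uint8); z=np.zeros_like(dk); z[94:122,222:250]=1; dk*=z
n,l,s,ce=cv2.connectedComponentsWithStats(dk); i=1+s[1:,4].argmax(); print("pull",ce[i],s[i],onplane(c,ce[i],62))
for n,uv,z in [("tin",(383,149),40),("piv",(467,203),10),("jaw",(435,228),10),("h1",(481,165),10),("h2",(504,190),10)]: print(n,onplane(c,uv,z).round(1))
v=im.copy(); cv2.polylines(v,[q],True,(255,0,0),1); v[dk>0]=(0,255,0); cv2.imwrite("pics/w1b.png",cv2.resize(v[80:270,110:340],None,fx=3,fy=3))
```

```text
area 21289.5
hull rect z50 ((513.2304077148438, -185.2923126220703), (187.14950561523438, 270.23651123046875), 13.649078369140625)
[([122, 96], [456.7, -338.1, 50.0]), ([310, 129], [401.5, -101.5, 50.0]), ([318, 144], [414.9, -83.4, 50.0]), ([300, 245], [555.2, -43.9, 50.0]), ([284, 253], [575.7, -59.9, 50.0]), ([193, 240], [607.8, -188.8, 50.0]), ([131, 213], [602.8, -282.7, 50.0]), ([122, 190], [575.5, -303.7, 50.0])]
pull [244.   103.25] [243 102   3   3   4] [ 405.19450939 -192.10152377   62.        ]
tin [386.9   3.   40. ]
piv [407.7 175.   10. ]
jaw [461.8 151.8  10. ]
h1 [349.8 161.2  10. ]
h2 [368.6 215.   10. ]
```

View pics/w1b.png

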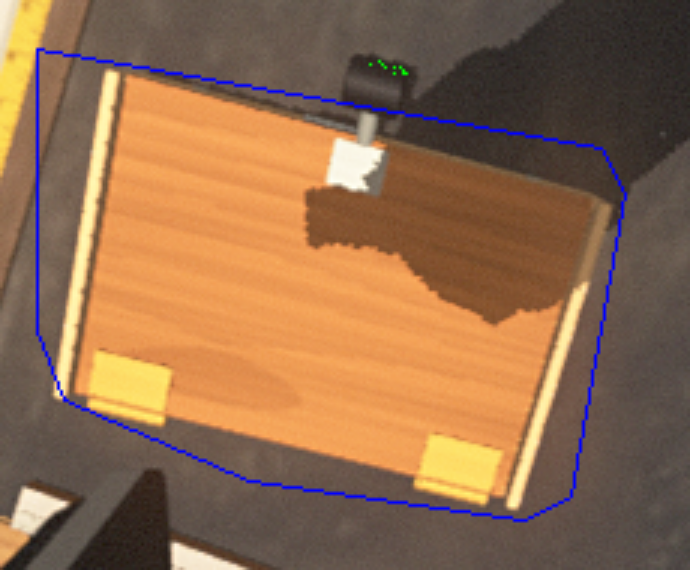

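The overlay shows my mask leaked, but the crop gives clear corners: side walls at crop (105,70),(55,398),(612,203),(518,508) and the barrel at (380,82). I compute the box pose from those.

Run:
```python
from h import *
d=np.load("w1.npz"); c=(d["K"],d["p"],d["R"])
f=lambda x,y:(110+x/3-.33,80+y/3-.33)
P=[onplane(c,f(*u),50)[:2] for u in [(105,70),(612,203),(518,508),(55,398)]]
P=np.array(P); print(P.round(1)); print("depth",np.linalg.norm(P[3]-P[0]),np.linalg.norm(P[2]-P[1]),"width",np.linalg.norm(P[1]-P[0]),np.linalg.norm(P[2]-P[3]))
# rigid fit
M=np.array([[-76,-113],[-76,113],[76,113],[76,-113]]); cm=P.mean(0); A=(M.T@(P-cm)); yaw=np.arctan2(A[0,1]-A[1,0],A[0,0]+A[1,1])
R2=np.array([[np.cos(yaw),-np.sin(yaw)],[np.sin(yaw),np.cos(yaw)]]); print("centre",cm,"yaw",yaw,"res",(P-cm-M@R2.T).round(1).tolist())
g=cm+R2@[73-171,0]; print("grip pred",g,"seen",onplane(c,f(380,82),59),"px pred",(proj(c,[*g,59])[0]-[110,80])*3)
for s in(-1,1): 
  for n in("w",):print("panel front pred px",((proj(c,[*(cm+R2@[73-149,105*s]),46])[0]-[110,80])*3).round())
# check in scene & side: pull and near side-wall corners
for n in("scene","side"): print(n,proj(cam(n),[[*g,59],[*(cm+R2@[-76,113]),50],[*(cm+R2@[76,113]),50]]).round(1).tolist())
```

```text
[[ 453.7 -309.1]
 [ 421.   -86.8]
 [ 570.8  -64.8]
 [ 603.5 -286.9]]
depth 151.4201585251852 151.41544638186966 width 224.75777165192312 224.50498404577172
centre [ 512.27570843 -186.87044411] yaw 0.14634413051374945 res [[0.2, 0.6], [0.4, -0.6], [-0.2, -0.8], [-0.4, 0.7]]
grip pred [ 415.32325048 -201.16103185] seen [ 413.01142644 -199.33548231   59.        ] px pred [372.86116072  84.57024233]
panel front pred px [125.  73.]
panel front pred px [594. 196.]
scene [[316.2, 165.1], [301.8, 182.3], [248.5, 174.5]]
side [[309.2, 162.0], [300.2, 178.0], [244.3, 174.9]]
```

Box pose is consistent (152×225 mm, residuals under 1 mm, and it reprojects well in the scene and side views): centre (512,-187), yaw 0.146. Opening the flap now.

```bash
cat >> h.py <<'E'
C=np.array([512.3,-186.9]); YAW=0.146
def box(x,y,z): return [C[0]+x*np.cos(YAW)-y*np.sin(YAW),C[1]+x*np.sin(YAW)+y*np.cos(YAW),z]
def pull(th,drop=17,off=0.7): return box(73-171*np.cos(th)+19*np.sin(th)-off,off,40+171*np.sin(th)+19*np.cos(th)-drop)
DB=[np.pi,0,YAW-np.pi]
def st(): 
    s=bot.get_state(); print("t",round(s["t"],2),"tcp",s["tcp_pos"].round(1) if hasattr(s["tcp_pos"],"round") else s["tcp_pos"],"open",round(s["opening"],3),"gf",s["gripper_force"],"F",np.round(s["contact_force"],1))
    return s
E
python3 - <<'E'
from h import *
ths=[.08,.2,.4,.6,.8,1.0,1.2,1.4,1.6,1.8]
assert all(bot.solve_ik(pull(t),DB) is not None for t in ths)
bot.grip(0.55,50)
bot.move_ptp(pull(0,-40),DB)
print("touch",bot.movel(pull(0),max_speed=120,threshold=12)); st()
bot.grip(0,50); s=st()
if .2<s["opening"]<.36:
    for t in ths: 
        bot.movel(pull(t),max_speed=60 if t<.3 else 150)
        if t in(.2,1.0): st()
    st()
    cv2.imwrite("pics/side1.png",bot.capture("side"))
E
```

```text
touch False
t 4.08 tcp [ 415.5 -200.9   42.8] open 0.55 gf 0.0 F [ 0.3 -0.8  0. ]
t 4.41 tcp [ 415.4 -201.1   43. ] open 0.269 gf 51.67829096317291 F [-0.7  0.7  6.8]
t 5.28 tcp [ 422.5 -200.    75.8] open 0.269 gf 49.873870611190796 F [ 5.8 -1.7 -3.8]
t 6.78 tcp [ 506.2 -188.   175.9] open 0.269 gf 50.023714900016785 F [-1.4 -7.3  1.8]
t 8.28 tcp [ 640.2 -169.1  184.9] open 0.272 gf 53.12669813632965 F [ 1.2 -5.8  6.8]
```

Run:
```python
from h import *
bot.grip(0.55); p=pull(1.8); bot.movel([p[0],p[1],p[2]+75],max_speed=250)
bot.move_ptp([550,190,330],[np.pi,0,-np.pi]); 
c=cam("wrist"); im=bot.capture("wrist"); cv2.imwrite("pics/w2.png",im)
np.savez("w2.npz",K=c[0],p=c[1],R=c[2]); st()
s=bot.capture("side"); cv2.imwrite("pics/side2.png",s)
v=np.full((560,768,3),0,np.uint8); v[:,:]=0
a=cv2.resize(im[:300],None,fx=1.5,fy=1.5,interpolation=cv2.INTER_CUBIC); v[:450]=a; b=s[110:220,200:456]; v[450:]=cv2.resize(b,(256,110))[:, :].repeat(1,0) if 0 else np.pad(b,((0,0),(0,512),(0,0)))
cv2.imwrite("pics/v2.png",v)
```

```text
t 10.59 tcp [550.4 189.  329.4] open 0.553 gf 0.0 F [ 0.2  0.4 -0. ]
```

View pics/v2.png

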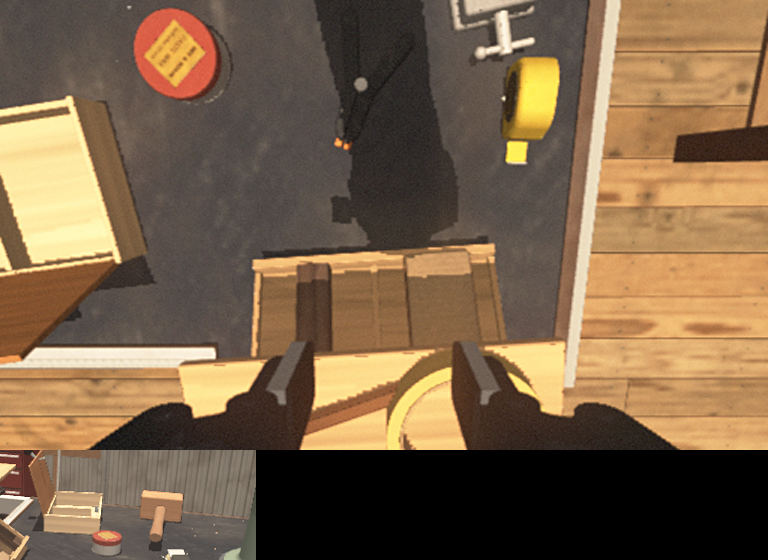

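The flap stands open in the side inset. In v2 the clamp pivot is at (361,84), with the jaws toward (343,143). The block is in the right bay, with its front-top edge at about (406,255)-(470,250). I enlarge both areas for accurate corners.

Run:
```python
import cv2,numpy as np
w=cv2.imread("pics/w2.png"); s=cv2.imread("pics/scene0.png"); g=lambda a:np.clip(255*(a/255.)**.5,0,255).astype(np.uint8)
v=np.zeros((600,800,3),np.uint8)
v[:340]=cv2.resize(g(w[155:240,150:350]),(800,340),interpolation=cv2.INTER_CUBIC)
# clamp crop rows 0-105 cols 205-295, rotated? keep x2.47
v[340:600,:225]=cv2.resize(g(w[0:104,205:295]),(225,260),interpolation=cv2.INTER_CUBIC)
v[340:600,230:790]=cv2.resize(s[170:248,95:263],(560,260),interpolation=cv2.INTER_CUBIC)
cv2.imwrite("pics/v3.png",v)
```

```text
(no output)
```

View pics/v3.png

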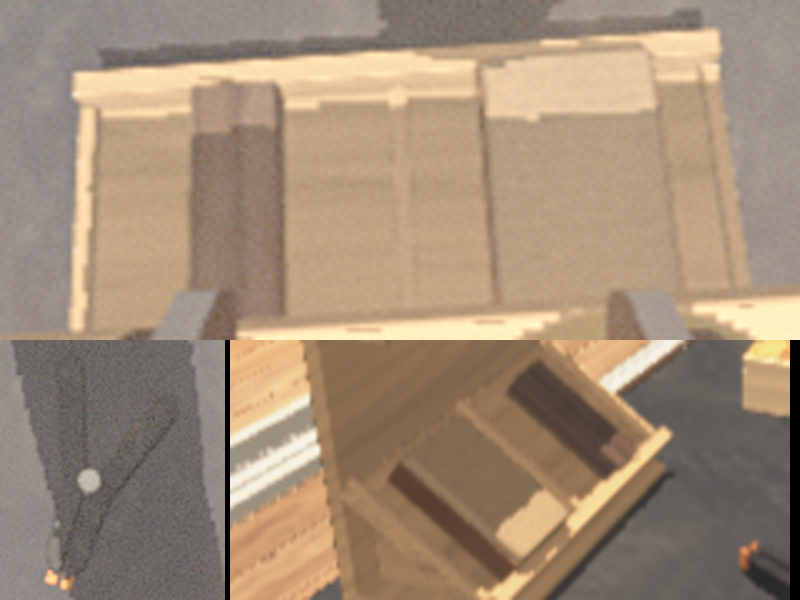

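Enlargement: the block's top face corners in crop are (481,66),(652,46), with sides to (497,303),(681,292). The lip corners are (75,72),(718,30). The clamp pivot is at crop (89,480) with orange tips at (60,580). Computing rack, block and clamp poses.

Run:
```python
from h import *
L=lambda n:(lambda d:(d["K"],d["p"],d["R"]))(np.load(n)); c1,c2=L("w1.npz"),L("w2.npz"); cs=cam("scene")
f=lambda x,y:(150+x/4-.37,155+y/4-.37); fs=lambda x,y:(95+(x-230)/3.333-.35,170+(y-340)/3.333-.35); f2=lambda x,y:(x/1.5,y/1.5)
a,b=onplane(c2,f(75,72),25),onplane(c2,f(718,30),25); print("lip",a.round(1),b.round(1),np.linalg.norm(a-b),"yaw",np.arctan2(-(b-a)[0],(b-a)[1]))
ra,rb=onplane(c2,f2(180,365),218),onplane(c2,f2(565,345),218); print("roof",ra.round(1),rb.round(1),np.linalg.norm(ra-rb),"yaw",np.arctan2(-(rb-ra)[0],(rb-ra)[1]))
print("block front near(+y)",*tri(c2,f(652,46),cs,fs(515,560))); print("block front far",*tri(c2,f(481,66),cs,fs(567,507)))
psi=np.arctan2(-(b-a)[0],(b-a)[1]); n=Rn.from_euler("z",psi).apply([-np.sin(.6109),0,np.cos(.6109)])
ex=Rn.from_euler("z",psi).apply([1,0,0]); ey=Rn.from_euler("z",psi).apply([0,1,0])
mid=(ra+rb)/2; O=mid+28*ex; O[2]=0; O2=(a+b)/2+ex*63.5; O2[2]=0; print("rack origin by roof",O.round(1),"by lip",O2.round(1))
for o in (O,O2):
    P=o+[0,0,55]+29*n
    r=[]
    for u in [(481,66),(652,46),(681,292),(497,303)]:
        p,d=ray(c2,f(*u)); r.append(p+d*((P-p)@n)/(d@n))
    r=np.array(r); q=np.c_[(r-o)@ex,(r-o)@ey,r[:,2]]; print("block top in rack",q.round(1).tolist(),"w",np.linalg.norm(r[1]-r[0]).round(1),np.linalg.norm(r[2]-r[3]).round(1)); print(r.round(1).tolist())
for nm,c,roi in [("w1",c1,(140,240,425,512)),("w2",c2,(0,105,205,285))]:
    im=cv2.imread(f"pics/{nm}.png").astype(int); M=np.zeros(im.shape[:2],bool); M[roi[0]:roi[1],roi[2]:roi[3]]=1
    B,G,R=im[...,0],im[...,1],im[...,2]
    o=M&(R>B+60); w=M&(im.min(2)>95)&(R-B<30)
    for k,m,z in(("tips",o,12),("piv",w,19)):
        N,l,s,ce=cv2.connectedComponentsWithStats(m.astype(np.uint8)); i=1+s[1:,4].argmax() if k=="piv" else 0
        ctr=ce[i] if k=="piv" else np.argwhere(m).mean(0)[::-1]
        print(nm,k,m.sum(),s[i,4],ctr.round(1),onplane(c,ctr,z).round(1))
```

```text
lip [574.4  56.   25. ] [558.5 302.1  25. ] 246.59472660083932 yaw 0.06453647919338776
roof [602.7  63.5 218. ] [589.7 301.4 218. ] 238.27325273355058 yaw 0.054780256035786325
block front near(+y) [562.25378141 273.87309292  47.3491461 ] 3.6755113464280216
block front far [567.26221417 210.81720178  50.64408564] 0.03900079990950586
rack origin by roof [624.1 184.2   0. ] by lip [629.8 183.2   0. ]
block top in rack [[-55.3, 30.1, 51.7], [-58.1, 92.2, 49.7], [16.0, 91.0, 101.6], [16.0, 29.4, 101.6]] w 62.1 61.7
[[567.0, 210.8, 51.7], [560.2, 272.5, 49.7], [634.3, 276.1, 101.6], [638.2, 214.6, 101.6]]
block top in rack [[-60.2, 31.7, 48.3], [-63.0, 94.2, 46.3], [11.7, 93.1, 98.6], [11.6, 30.9, 98.6]] w 62.6 62.2
[[567.7, 210.9, 48.3], [560.8, 273.2, 46.3], [635.5, 276.8, 98.6], [639.4, 214.8, 98.6]]
w1 tips 73 196535 [434.2 227.1] [460.8 148.3  12. ]Traceback (most recent call last):
  File "<stdin>", line 21, in <module>
ValueError: attempt to get argmax of an empty sequence
```

Rack yaw is about 0.055. The block measures 62 mm wide as given and is centred in its bay, with its top centre at (605,244,78). Grasping it along its normal.

```bash
cat >> h.py <<'E'
PSI=0.055; TILT=np.radians(35)
n=Rn.from_euler("z",PSI).apply([-np.sin(TILT),0,np.cos(TILT)])
BT=np.array([605.2,244.2,78.2])
OT=(Rn.from_euler("z",PSI)*Rn.from_euler("y",-TILT)*Rn.from_euler("z",-np.pi)*Rn.from_euler("x",np.pi)).as_euler("xyz")
E
python3 - <<'E'
from h import *
print(OT, (Rn.from_euler("xyz",OT).as_matrix()).round(2).tolist())
for d in (30,-100): print(bot.solve_ik(BT-n*d,OT))
print(bot.solve_ik(box(0,48,10),DB))
bot.grip(0.85,40)
bot.move_ptp(BT+n*100,OT)
print("far",bot.movel(BT+n*8,max_speed=200,threshold=10)); st()
print("near",bot.movel(BT-n*29,max_speed=50,threshold=8)); st()
c=cam("wrist"); cv2.imwrite("pics/w3.png",bot.capture("wrist"))
E
```

```text
[ 3.14159265  0.61086524 -3.08659265] [[-0.82, -0.05, 0.57], [-0.05, 1.0, 0.03], [-0.57, 0.0, -0.82]]
[ 0.33783865  0.49244924 -0.75612296 -0.26972775 -0.16076685  0.23371961]
[ 0.38603835  0.19145319 -0.81938245 -0.0249363  -0.18752391  0.2744275 ]
[-0.41006246  0.53721799 -0.52121065  0.51236768  0.         -0.55606246]
far False
t 12.84 tcp [600.8 243.8  84.8] open 0.849 gf 0.0 F [-0.7 -0.4 -0.2]
near False
t 13.73 tcp [621.7 245.1  54.3] open 0.847 gf 0.0 F [-0.1  0.7 -0.2]
```

Run:
```python
from h import *
bot.grip(0,40); s=st()
if .66<s["opening"]<.8:
    bot.movel(BT+n*40,max_speed=100); s=st()
    if .66<s["opening"]<.8:
        bot.movel(BT+n*130,max_speed=250)
        cv2.imwrite("pics/w3b.png",bot.capture("wrist"))
        bot.move_ptp(box(0,48,120),DB); s=st()
        np.savez("sc.npz"); cv2.imwrite("pics/sc3.png",bot.capture("scene")); cv2.imwrite("pics/w4.png",bot.capture("wrist"))
```

```text
t 14.03 tcp [621.7 245.1  54.9] open 0.718 gf 43.8678252696991 F [-2.8 -0.6  3.6]
t 14.88 tcp [582.3 242.9 110.8] open 0.718 gf 43.54768753051758 F [-0.9 -0.1 -0.7]
t 16.87 tcp [ 505.3 -138.5  119.6] open 0.72 gf 43.54548454284668 F [-0.1 -0.4 -0.8]
```

Run:
```python
from h import *
print(bot.movel(box(0,48,60),max_speed=200,threshold=12)); st()
print(bot.movel(box(0,48,18),max_speed=120,threshold=10)); st()
print(bot.movel(box(0,48,2),max_speed=25,threshold=5)); s=st()
a=bot.capture("scene"); b=bot.capture("wrist"); cv2.imwrite("pics/w5.png",b)
v=np.hstack([cv2.resize(b,(440,330)),cv2.resize(a[100:240,200:360],(360,330))]); cv2.imwrite("pics/v5.png",v)
```

```text
False
t 17.42 tcp [ 505.1 -138.6   60.1] open 0.719 gf 43.546024560928345 F [ 1.   0.1 -0. ]
False
t 17.92 tcp [ 505.9 -139.6   18.8] open 0.714 gf 43.548442125320435 F [-0.4  1.  -0.7]
True
t 18.5 tcp [ 505.2 -139.3    3.1] open 0.715 gf 44.037795066833496 F [-0.6  0.2  3.8]
```

View pics/v5.png

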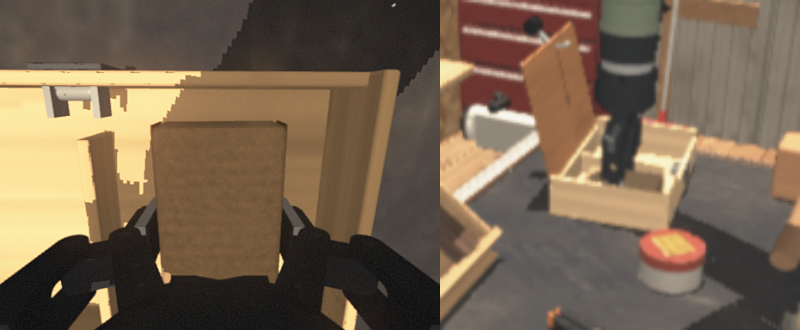

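The block sits flat in the wide pocket between the fingers, with the flap standing open. Releasing it and moving to view the clamp.

Run:
```python
from h import *
bot.grip(0.85); bot.movel(box(0,48,110),max_speed=220); 
bot.move_ptp([408,172,200],[np.pi,0,-.35-np.pi]); st()
c=cam("wrist"); im=bot.capture("wrist"); cv2.imwrite("pics/w6.png",im); np.savez("w6.npz",K=c[0],p=c[1],R=c[2])
g=np.clip(255*(im/255.)**.5,0,255).astype(np.uint8)
cv2.imwrite("pics/v6.png",cv2.resize(g[:290,110:400],(600,600),interpolation=cv2.INTER_CUBIC))
```

```text
t 20.78 tcp [408.  171.5 199.2] open 0.847 gf 0.0 F [-0.5 -0.2 -0.2]
```

View pics/v6.png

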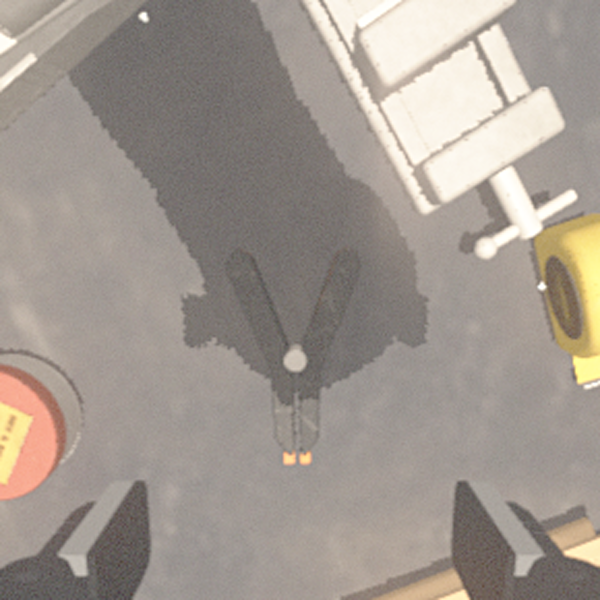

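The clamp is clear: pivot (295,360), orange tips mid (297,458), handle ends (237,252) and (348,252). Its axis is almost aligned with the tool already.

Run:
```python
from h import *
d=np.load("w6.npz"); c=(d["K"],d["p"],d["R"]); k=290/600; f=lambda x,y:(110+x*k-.25,y*k-.25)
P={n:onplane(c,f(*u),z) for n,u,z in [("piv",(295,360),20),("tip",(297.5,462),10),("h1",(230,252),12),("h2",(359,252),12),("jl",(274,420),12),("jr",(320,420),12)]}
for a,b in P.items(): print(a,b.round(1))
hm=(P["h1"]+P["h2"])/2; v=P["tip"]-hm; print("len",np.linalg.norm(v[:2]),"spread",np.linalg.norm(P["h1"]-P["h2"]),"jaw w",np.linalg.norm(P["jl"]-P["jr"]),"ang",np.arctan2(v[1],v[0]))
print("piv from handle",np.dot((P["piv"]-hm)[:2],v[:2])/np.linalg.norm(v[:2]))
```

```text
piv [407.3 168.9  20. ]
tip [466.  148.6  10. ]
h1 [342.9 156.2  12. ]
h2 [366.2 219.7  12. ]
jl [437.  145.2  12. ]
jr [445.9 169.5  12. ]
len 118.14243895386338 spread 67.63197182393621 jaw w 25.91649359887009 ang -0.3390375345759059
piv from handle 56.051318857514
```

Run:
```python
from h import *
A=-.339; O=[np.pi,0,A-np.pi]; g=np.array([407.3,168.9])+14*np.array([np.cos(A),np.sin(A)])
bot.grip(0.6,45)
bot.movel([*g,40],O,max_speed=200,threshold=10)
print(bot.movel([*g,3],max_speed=60,threshold=6)); st()
bot.grip(0,45); s=st()
if .25<s["opening"]<.42:
    bot.movel([*g,110],max_speed=200); s=st()
    if .25<s["opening"]<.42:
        bot.move_ptp(box(11,-62,110),DB); s=st()
        cv2.imwrite("pics/w7.png",bot.capture("wrist"))
        print(bot.movel(box(11,-62,30),max_speed=180,threshold=10)); st()
        print(bot.movel(box(11,-62,4),max_speed=25,threshold=5)); st()
        b=bot.capture("wrist"); cv2.imwrite("pics/w8.png",b); cv2.imwrite("pics/sc8.png",bot.capture("scene"))
        a=cv2.imread("pics/w7.png"); v=np.hstack([cv2.resize(a,(400,300)),cv2.resize(b,(400,300))]); cv2.imwrite("pics/v8.png",np.clip(255*(v/255.)**.6,0,255).astype(np.uint8))
```

```text
False
t 22.89 tcp [420.5 164.2   2.9] open 0.601 gf 0.0 F [0.7 0.1 0.6]
t 23.23 tcp [420.9 164.4   3.6] open 0.322 gf 44.8747208963232 F [-1.8  1.3  5.9]
t 23.91 tcp [420.  164.1 109.4] open 0.325 gf 44.768949839790366 F [-0.4 -0.1 -0.9]
t 25.48 tcp [ 532.  -245.5  109.5] open 0.322 gf 44.77795374119637 F [ 0.7 -0.3 -0.6]
False
t 26.12 tcp [ 532.6 -246.3   30.4] open 0.323 gf 44.803140070220024 F [ 0.3 -0.5 -0.5]
True
t 26.93 tcp [ 532.  -246.5    8.6] open 0.323 gf 45.42216554925744 F [-0.6  0.4  5.5]
```

View pics/v8.png

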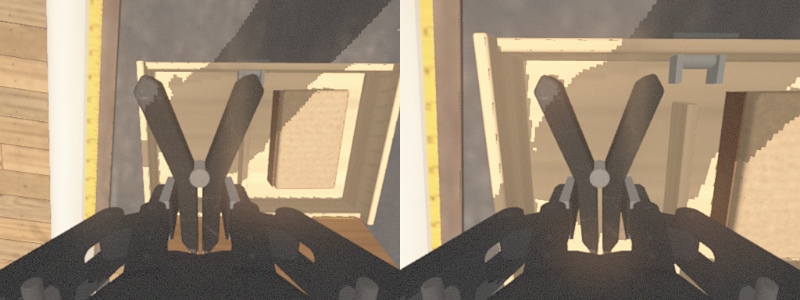

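The clamp lies in the narrow pocket between the walls (pivot at (598,178) in the right frame), and contact came at the expected height. Releasing it, then closing the flap.

Run:
```python
from h import *
bot.grip(0.52); bot.movel(box(11,-62,60),max_speed=120); bot.movel(box(-20,-30,250),max_speed=250)
b=bot.capture("wrist"); c=cam("wrist"); cv2.imwrite("pics/w9.png",b)
p=np.array(pull(1.8)); bot.move_ptp([p[0],p[1],p[2]+80],DB)
print("touch",bot.movel(p,max_speed=120,threshold=10)); st()
bot.grip(0,50); s=st()
if .2<s["opening"]<.36:
    for t in [1.6,1.4,1.2,1.0,.8,.6,.4,.25,.12]:
        bot.movel(pull(t),max_speed=150 if t>.3 else 80)
        if t in(1.6,1.0,.4): st()
    st(); bot.grip(0.55); q=pull(.1); bot.movel([q[0],q[1],130],max_speed=200)
    bot.grip(0); bot.move_ptp(box(73-125,0,85),DB)
    print(bot.movel(box(73-125,0,60),max_speed=100,threshold=8)); st()
    print(bot.movel(box(73-125,0,45),max_speed=20,threshold=30)); st()
```

```text
touch False
t 30.38 tcp [ 640.7 -167.8  186.2] open 0.519 gf 0.0 F [ 0.2 -0.3  0.3]
t 30.68 tcp [ 641.4 -169.   186.9] open 0.27 gf 50.351561307907104 F [-0.6 -5.4  4.9]
t 31.06 tcp [ 608.7 -173.7  194.9] open 0.271 gf 49.41243767738342 F [ 2.3 -4.6  2.1]
t 32.18 tcp [ 508.4 -187.8  178.4] open 0.271 gf 51.44017696380615 F [-1.2 -3.8  7.9]
t 33.31 tcp [ 435.3 -198.2  107.2] open 0.265 gf 75.42438268661499 F [-1.1 -5.1  3.7]
t 34.22 tcp [ 418.8 -200.5   62.4] open 0.268 gf 85.80018639564514 F [ 1.  -5.1  2.6]
False
t 36.33 tcp [ 460.4 -194.5   60.4] open 0.003 gf 0.0 F [ 0.6 -0.7 -0.2]
False
t 37.23 tcp [ 460.9 -194.5   45.8] open 0.0 gf 5.12694151737378 F [-2.3  1.4 10.3]
```

Run:
```python
from h import *
print(bot.movel(box(73-125,0,42),max_speed=15,threshold=20)); st()
bot.movel(box(73-125,0,120),max_speed=150); bot.move_ptp([470,-150,300],[np.pi,0,.4+np.pi]); bot.dwell(.5); st()
b=bot.capture("wrist"); a=bot.capture("scene"); s=bot.capture("side")
v=np.zeros((600,800,3),np.uint8); v[:300,:400]=cv2.resize(b,(400,300)); v[:300,400:]=cv2.resize(a[130:250,110:270],(400,300)); v[300:,:400]=cv2.resize(a[140:215,230:330],(400,300)); v[300:,400:]=cv2.resize(s[140:215,225:325],(400,300))
cv2.imwrite("pics/v9.png",v); cv2.imwrite("pics/w9.png",b)
for nm in("scene","side"): print(nm,"pull px if shut / resting",proj(cam(nm),[pull(0,0,0),pull(.09,0,0)]).round(1).tolist())
```

```text
True
t 37.44 tcp [ 460.9 -194.5   45.8] open 0.001 gf 5.00707079674612 F [-2.2  1.5 10.1]
t 39.36 tcp [ 469.9 -150.1  299.7] open 0.003 gf 0.0 F [ 0.1 -0.4 -0.1]
scene pull px if shut / resting [[316.1, 165.1], [315.9, 160.2]]
side pull px if shut / resting [[309.2, 162.0], [308.7, 156.9]]
```

View pics/v9.png

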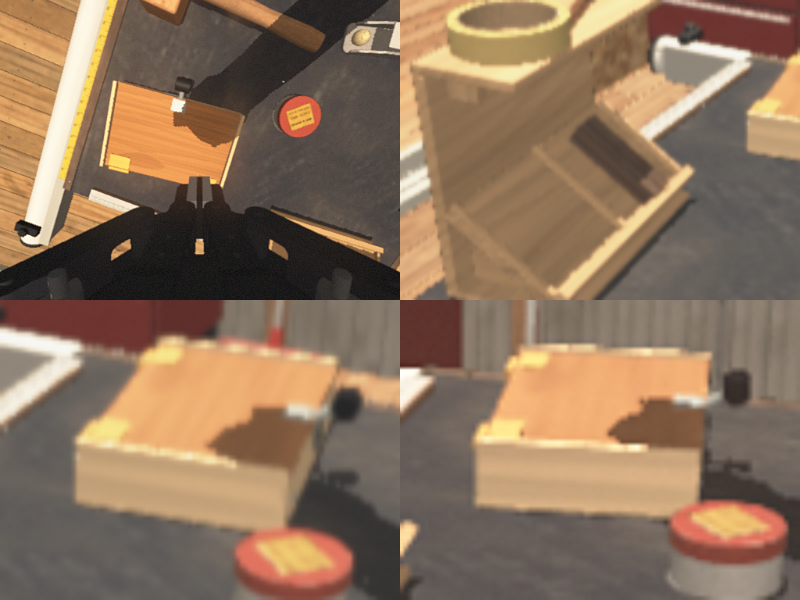

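The flap is shut: the pull sits at scene (316.7,165.8) and side (309.2,161.8), matching the shut prediction (165.1, 162.0) rather than resting on the catch (160.2, 156.9). The offcut is still in its rack, the tin has not moved, and the tool is clear.

```bash
python3 -c "
from bench import bot
print(bot.sign_off())"
```

```text
the job is handed in; nothing more can be done
None
```

The sanding block lies flat in the wide pocket, the spring clamp lies flat in the narrow pocket, and the flap is pressed fully shut, handed in at about 39 s; I never moved the offcut, wax tin or tape measure.

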